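# Refill a filter canister and hold its head ready over it

## Robot

A 7-joint arm with a two-finger parallel gripper is mounted at the origin on the work surface. World frame = base frame: x ahead of the robot, y to its left, z up, the work surface at z = 0. Lengths are in m, angles in rad, forces in N, time in s.
With the tool pointing down it reaches from about 0.375 to 0.925 m from the base axis. Payload 3.1 kg.
Tool frame: the origin (TCP) lies on the centre line of the jaws, within the pads' length; the fingertips stand 8 mm ahead of it and the grasp point (between the pads) lies 11 mm behind it; z points along the fingers, y is the line along which they close (so a half turn about z gives the same grasp; the last joint's range is limited). The gripper opens to 85 mm and grips with 20 to 120 N. Pads are 22 mm wide; open, the fingers measure 114 mm over their backs; the gripper's body (76 mm by 85 mm) begins 54 mm behind the grasp point. The pads swing forward as they close: fully open they stand 13 mm farther back than shut.
Start: joints at [-1.334, 0.383, 0.044, 1.598, -0.018, 1.161, -0.05], TCP at [0.214, 0.614, 0.239] pointing down, gripper open.
Joint ranges: [-2.61, 2.61], [-0.41, 2.15], [-1.48, 1.57], [0, 2.5], [-1.57, 4.71], [0.05, 1.97], [-2.85, 2.85]. Speed limits (rad/s): [2.79, 2.79, 3.14, 3.14, 3.14, 3.14, 3.14].

## Interface

Orientations are given as a rotation vector (axis times angle).
In Python, from plant import env gives the robot as it stands. The module is installed in compiled form; this text tells all that it offers.
- The arm moves only by the shell command python3 -m creep 'ROWS' [FORCE]. ROWS is JSON, a list of rows, each a list of 3 entries, a list of its own where there are three numbers: the shift along the tool's x, y, z in mm, then the turn, a rotation vector about the tool's x, y, z in rad, then the opening, from 0 (shut) to 1 (fully open). A call has 1 to 5 rows; each row is the pose to reach, as a shift and turn from the pose commanded when the call began, along the tool's axes at that moment; what a row does not reach only later rows make up. A row lasts 1/8 s, in which the tool goes at most 62.5 mm and 10.7 degrees, less where a joint would pass 70% of its speed; a pose out of reach is approached as far as the arm can. A call with a gripper value outside its range is refused whole. The fingers move at their own pace and stop on an object; FORCE is the grip in N (left out, the last holds). Time passes only in rows, so rows that repeat a pose let the fingers close. It gives the time, the measured TCP pose, the force, the opening and the grip force at its end, in the units of the state.
- env.get_state(): the state, without advancing time (a new reading comes with each control period).
- env.get_image(name): name is "scene" or "top"; returns a dict with "color" (480x640x3 uint8, red, green, blue), "intrinsics" (3x3 intrinsics, pixels), "dist_coeffs" ([k1, k2, p1, p2, k3] as OpenCV has them; the pictures are not rectified), "R" (3x3) and "t" (3): a world point X has camera coordinates R X + t. Camera axes: x right, y down, z forward; pixel columns grow to the right and rows downward; lengths in m; the calibration is good to about 2 mm. A picture is of the moment at which its call begins. There is no depth.
- env.close_job(): hands the job in; it is judged then, once.
The state is a dict: "time": time; "q": joint angles; "qd": joint speeds; "tau": joint torques, N m; "position": TCP position; "orientation": TCP orientation; "force": force on the tool from outside, world axes, zero at the start; "torque": the same for the moment, N m; "width": finger opening in m; "finger_force": force on a finger pad.
Only numpy, scipy, OpenCV 4.12 (cv2) and the standard library are available. Lean on these libraries where they do the work, as an engineer would, in place of code of your own. Each camera call takes 0.05 s, during which the arm holds its last target. There are 200 camera calls.

## Task

Pour all six mineral balls from the steel scoop into the open filter canister, then stand the empty scoop upright back on the bench and let go of it. Pick up the loose filter head by its rib, lift it over the clutter and finish while still holding it still and level about 15 mm above the open canister's rim, centred, its two side ports in line with the canister's two lugs, not touching it, so a colleague can fit the seal. Leave the jar, bottle, tumbler, can, spanner and spare cartridge where they are.

Things in the scene. Friction and masses are not known exactly. Their poses are not given: they have to be found in the camera images.
- scoop_mid (a point): Steel scoop holding the balls, 0.18 kg: open pan 62 mm wide outside (y; grip the two parallel side walls at x = 0), 50 tall, x from -39 to +39; walls 3, floor 4. At -x a 35 degree spout ramp rises to an open lip at x = -82, 34 above the underside; back wall at +x. Point: middle of the pan, 25 above its underside. z up. Tipped spout-down about 70 degrees, the balls roll out over the lip.
- ball0_center (a point): Loose terracotta-coloured mineral ball, 16 mm across, 10 g, one of six in the scoop; the point is its centre.
- ball1_center (a point): Loose terracotta-coloured mineral ball, 16 mm across, 10 g, one of six in the scoop; the point is its centre.
- ball2_center (a point): Loose terracotta-coloured mineral ball, 16 mm across, 10 g, one of six in the scoop; the point is its centre.
- ball3_center (a point): Loose terracotta-coloured mineral ball, 16 mm across, 10 g, one of six in the scoop; the point is its centre.
- ball4_center (a point): Loose terracotta-coloured mineral ball, 16 mm across, 10 g, one of six in the scoop; the point is its centre.
- ball5_center (a point): Loose terracotta-coloured mineral ball, 16 mm across, 10 g, one of six in the scoop; the point is its centre.
- canister_mouth (a point): Fixed upright open white canister: rim 116 mm outside, 104 inside, 136 above the bench, inner floor 124 below the rim, narrowing to 80 inside. On a 130 mm square plate. Point: centre of the mouth at rim height. z up; y through its two lugs, 30 mm wide blocks at the rim that reach 82 from the centre, tops 3 below the rim.
- head_mid (a point): Loose white filter head, 0.2 to 0.4 kg, on its flat underside: disc 116 mm across, 28 thick; two round side ports, 20 thick, along +y and -y to 86 from the centre; on top a rib 22 thick (x), 64 long (y), from 28 to 68 above the underside, to grip across x. Point: on the axis, 34 above the underside. z up.
- closed_canister: Fixed identical canister that already has its own head on, 205 mm tall in all; not to be used. Stands to one side or the other of the open one, 200 to 330 mm off, drawn at random. Origin: centre of its underside; y through its ports.
- jar: Bystander, not to be disturbed: glass jar with a steel lid; origin at the centre of its underside.
- bottle: Bystander, not to be disturbed: clear bottle; origin at the centre of its underside.
- tumbler: Bystander, not to be disturbed: black tumbler; origin at the centre of its underside.
- can: Bystander, not to be disturbed: drinks can; origin at the centre of its underside.
- spanner: Bystander, not to be disturbed: spanner; origin at the centre of its underside.
- cartridge: Bystander, not to be disturbed: paper filter cartridge; origin at the centre of its underside.
There are look-alikes about, which are no part of the job. Leave any brown or purple look-alike of the part that bears head_mid alone. What is shaped like the part that bears scoop_mid but blue is not meant.

How it is judged:
By the outcome, as a careful person would: the job done as asked, in the order asked, and still so for the second after the job is handed in, while the arm keeps its last pose, push and grip.
It also fails if it takes over 72 s, if anything falls off the work surface, if the arm or the gripper's body presses on something with over 40 N, if the wrist force passes 120 N, or if a joint passes its speed limit or range.

## Working session

There is one attempt and no reset: what is moved stays moved. The work goes in short steps, Python scripts to look and compute and a shell command to move; the robot and the scene stay as the last step left them, time stands still between calls to the robot, and variables do not carry over. Pictures are saved under pics/ and viewed, at most 10 in all, crops included, and the job is handed in when it is done.

```bash
mkdir -p pics; cat > h.py <<'E'
import numpy as np, cv2
from plant import env
from scipy.spatial.transform import Rotation as Ro
def img(n,save=None):
    d=env.get_image(n)
    if save: cv2.imwrite('pics/'+save,d['color'][:,:,::-1])
    return d
def ray(d,uv):
    K=np.array(d['intrinsics']);D=np.array(d['dist_coeffs']);R=np.array(d['R']);t=np.array(d['t'])
    p=cv2.undistortPoints(np.array([[uv]],float),K,D)[0,0]
    return -R.T@t, R.T@np.array([p[0],p[1],1])
def onz(d,uv,z):
    c,v=ray(d,uv); return c+v*(z-c[2])/v[2]
def proj(d,X):
    R=np.array(d['R']);return cv2.projectPoints(np.array(X,float).reshape(-1,3),cv2.Rodrigues(R)[0],np.array(d['t'],float),np.array(d['intrinsics']),np.array(d['dist_coeffs']))[0][:,0]
def to_tool(dp):
    s=env.get_state();return Ro.from_rotvec(s['orientation']).inv().apply(dp)*1000
E
python3 - <<'E'
from h import *
for n in('scene','top'):
    d=img(n,n+'0.png');R=np.array(d['R']);print(n,-R.T@np.array(d['t']),R.round(2).tolist(),np.array(d['intrinsics']).round(1).tolist())
s=env.get_state();print(s)
print(Ro.from_rotvec(s['orientation']).as_matrix().round(3))
E
```

```text
scene [1.06831042 0.39754066 1.02661626] [[-0.39, 0.92, 0.0], [0.76, 0.32, -0.56], [-0.51, -0.22, -0.83]] [[489.9, 0.0, 319.1], [0.0, 489.9, 227.5], [0.0, 0.0, 1.0]]
top [0.32691618 0.13310294 1.15667017] [[0.02, -1.0, 0.0], [-0.99, -0.02, -0.17], [0.17, 0.0, -0.99]] [[437.4, 0.0, 316.2], [0.0, 437.4, 239.0], [0.0, 0.0, 1.0]]
{'time': 0.1, 'q': array([-1.33381204,  0.38380759,  0.0438457 ,  1.59946598, -0.01790059,
        1.16120597, -0.0498993 ]), 'qd': array([ 0.00029701, -0.00112972, -0.00086003, -0.00449737,  0.00089532,
        0.00058559,  0.00145884]), 'tau': array([ 2.96111641e-03, -4.34727395e+01,  1.02937214e+00, -2.50452644e+01,
        1.08127319e-02,  5.45260569e-03, -5.08412000e-06]), 'position': array([0.21329061, 0.61309316, 0.23795507]), 'orientation': array([-0.52326822, -3.09742089,  0.00389279]), 'force': array([ 0.10522762,  0.48427107, -0.30245363]), 'torque': array([-0.00690045,  0.01286044,  0.00630391]), 'finger_force': 0.0, 'width': 0.08549959350112224}
[[-0.945  0.328 -0.001]
 [ 0.328  0.945 -0.002]
 [-0.    -0.002 -1.   ]]
```

View pics/scene0.png

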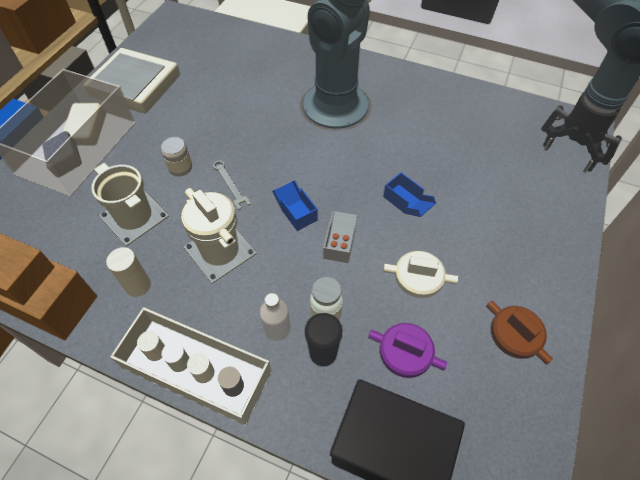

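View pics/top0.png

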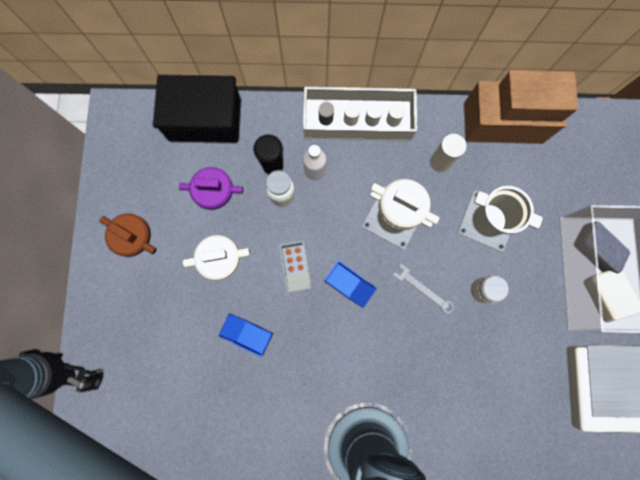

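The top view shows these candidates:
- **Heads:** white at (217,257), purple at (210,188) and brown at (128,235). White fits the description.
- **Scoops:** steel with balls at (295,267), blue at (350,284) and blue at (246,335). Steel with balls is the one meant.
- **Canisters:** open at (508,210). The one at (405,205) has its head on.

I'll confirm these in enlarged crops.

```bash
python3 - <<'E'
from h import *
t=cv2.imread('pics/top0.png');s=cv2.imread('pics/scene0.png')
r=lambda a,k:cv2.resize(a,None,fx=k,fy=k,interpolation=cv2.INTER_CUBIC)
cv2.imwrite('pics/c1.png',r(t[225:305,170:330],5))
cv2.imwrite('pics/c2.png',np.hstack([r(t[170:270,455:555],4),r(s[150:250,80:180],4)]))
E
```

```text
(no output)
```

View pics/c1.png

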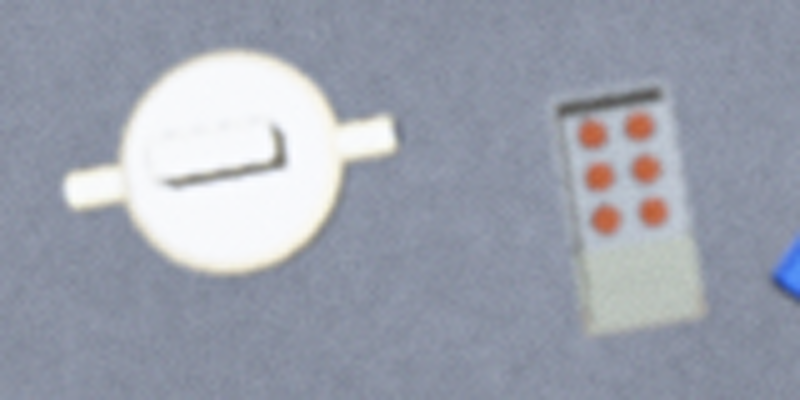

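View pics/c2.png

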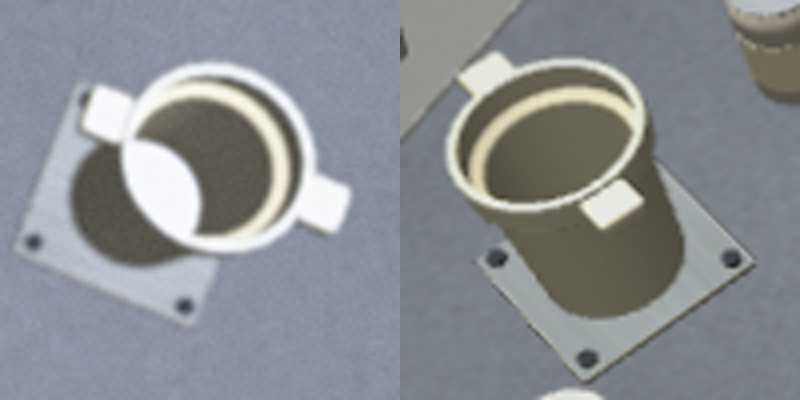

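```bash
cat > m.py <<'E'
from h import *
d=img('top');s=img('scene');np.set_printoptions(precision=4,suppress=True)
c5=lambda u,v:((u-2)/5+170,(v-2)/5+225); c4=lambda u,v,ox=455,oy=170:((u-1.5)/4+ox,(v-1.5)/4+oy)
print('can top',onz(d,c4(219,157),.136),'scene',onz(s,c4(147.5,135,80,150),.136))
for e in((121,157),(317,157),(219,62),(219,252)):print('rim',onz(d,c4(*e),.136))
a,b=onz(d,c4(88,108),.133),onz(d,c4(345,210),.133);print('lugs',a,b,np.linalg.norm(a-b),(a+b)/2,np.degrees(np.arctan2(*(a-b)[1::-1])))
h=cv2.cvtColor(d['color'],cv2.COLOR_RGB2HSV);hs=cv2.cvtColor(s['color'],cv2.COLOR_RGB2HSV)
def comps(m,lo,hi):
    n,l,st,c=cv2.connectedComponentsWithStats(m.astype(np.uint8));return [(c[i],st[i]) for i in range(1,n) if lo<st[i,4]<hi],l
m=(h[...,0]<14)&(h[...,1]>110);m[:,:270]=0;m[:,320:]=0;m[:225]=0;m[310:]=0
B=[onz(d,c,.012) for c,_ in comps(m,5,80)[0]];print('balls',np.array(B))
m=(hs[...,0]<14)&(hs[...,1]>110);m[:,:320]=0;m[:,360:]=0;m[:205]=0;m[270:]=0
print('balls scene',np.array([onz(s,c,.012) for c,_ in comps(m,5,80)[0]]))
L=onz(d,c5(646.5,325),.034);Bk=onz(d,c5(608,93),.05);ax=(Bk-L)[:2];ln=np.hypot(*ax);ax/=ln
print('scoop lip',L,'back',Bk,'len',ln,'yaw',np.degrees(np.arctan2(ax[1],ax[0])),'mid',L[:2]+.082*ax,Bk[:2]-.039*ax)
# head
m=(d['color'].min(2)>190);m[:,:175]=0;m[:,260:]=0;m[:230]=0;m[290:]=0
m=m.astype(np.uint8);o=cv2.morphologyEx(m,cv2.MORPH_OPEN,cv2.getStructuringElement(2,(15,15)))
ct=max(cv2.findContours(o,0,1)[0],key=cv2.contourArea);E=cv2.fitEllipse(ct);print('disc',E,onz(d,E[0],.024),'dia',[np.linalg.norm(onz(d,(E[0][0]+k,E[0][1]),.024)-onz(d,E[0],.024))*2 for k in(E[1][0]/2,E[1][1]/2)])
a,b=onz(d,c5(66,190),.014),onz(d,c5(396,135),.014);print('ports',a,b,np.linalg.norm(a-b),(a+b)/2,np.degrees(np.arctan2(*(a-b)[1::-1])))
E
python3 m.py
```

```text
can top [ 0.5864 -0.3267  0.136 ] scene [ 0.5859 -0.3219  0.136 ]
rim [ 0.585  -0.2675  0.136 ]
rim [ 0.5877 -0.3861  0.136 ]
rim [ 0.6457 -0.33    0.136 ]
rim [ 0.5282 -0.3236  0.136 ]
lugs [ 0.6159 -0.25    0.133 ] [ 0.5561 -0.4025  0.133 ] 0.16374038762973306 [ 0.586  -0.3262  0.133 ] 68.60350833579741
balls [[0.4941 0.1854 0.012 ]
 [0.4892 0.2095 0.012 ]
 [0.4715 0.1817 0.012 ]
 [0.4674 0.2056 0.012 ]
 [0.449  0.1766 0.012 ]
 [0.4443 0.2017 0.012 ]]
balls scene [[0.4461 0.1791 0.012 ]
 [0.4413 0.2037 0.012 ]
 [0.4683 0.1836 0.012 ]
 [0.4638 0.2082 0.012 ]]
scoop lip [0.3884 0.1778 0.034 ] back [0.5054 0.2002 0.05  ] len 0.11912870213487455 yaw 10.840615416341892 mid [0.469  0.1932] [0.4671 0.1929]
disc ((212.36798095703125, 247.5809326171875), (22.165307998657227, 37.95268630981445), 67.44206237792969) [0.4936 0.408  0.024 ] dia [np.float64(0.058163553750952494), np.float64(0.09957428057714812)]
ports [0.4535 0.4859 0.014 ] [0.4864 0.3135 0.014 ] 0.17542840618184358 [0.4699 0.3997 0.014 ] 100.82452209295361
```

Confirmed. The steel scoop holds six balls with its spout towards the robot. The head is plain white, and the open canister is the one at top (509.5,209), with its lugs at about (476.5,197) and (541,222). Sizes match: the ports span 175 mm (172 given), the lugs 164 mm, the rim 118 mm, and scoop mid agrees from both ends. Next I move above the scoop.

```bash
python3 -m creep '[[[-40,-30,0],[0,0,-0.12],1],[[-95,-75,0],[0,0,-0.28],1],[[-145,-120,10],[0,0,-0.42],1],[[-190,-155,20],[0,0,-0.52],1],[[-230,-190,30],[0,0,-0.524],1]]' >/dev/null
python3 - <<'E'
from h import *
s=env.get_state();print(s['time'],s['position'],s['q'])
R=Ro.from_rotvec(s['orientation']).as_matrix();print(R.round(3), to_tool(np.array([.468,.194,.10])-s['position']))
d=img('top')
for c in ((400,205),):
  print('closed',onz(d,(407,202),.2),'jar',onz(d,(493,289),.09),'jar base?',onz(d,(484,292),0))
E
```

```text
0.825 [0.36901105 0.3578326  0.20935441] [-0.94936059  0.15637573  0.10783815  1.95725226 -0.01949758  1.0279243
  0.92778296]
[[-0.982 -0.189  0.001]
 [-0.189  0.982  0.001]
 [-0.001  0.001 -1.   ]] [ -66.21669675 -179.62490714  109.30946748]
closed [ 0.58089412 -0.06691249  0.2       ] jar [ 0.39661296 -0.29660419  0.09      ] jar base? [ 0.39413663 -0.30865864  0.        ]
```

```bash
python3 -m creep '[[[-20,-50,20],[0,0,0],1],[[-40,-105,40],[0,0,0],1],[[-60,-150,60],[0,0,0],1],[[-66,-180,75],[0,0,0],1],[[-66,-180,75],[0,0,0],1]]'
python3 - <<'E'
from h import *
s=env.get_state();print(s['time'],s['position'],s['q'])
print(to_tool(np.array([.468,.194,.019])-s['position']))
t=img('top','t1.png')['color'];c=img('scene','s1.png')['color']
r=lambda a,k:cv2.resize(a,None,fx=k,fy=k,interpolation=cv2.INTER_CUBIC)
cv2.imwrite('pics/c3.png',np.hstack([r(t[210:330,240:340],4),r(c[150:270,290:390],4)])[:,:,::-1])
E
```

```text
time: 1.5
position: [0.4665, 0.1914, 0.133]
orientation: [0.286, -3.126, 0.004]
force: [-0.1, 0.5, 0.6]
width: 0.0852
finger_force: 0.0
1.5 [0.46652697 0.19144049 0.13302743] [-0.69072631  0.24411808  0.24375536  2.04411403 -0.07468577  0.86544728
  1.34827292]
[ -2.27976916   2.53149393 114.01478017]
```

View pics/c3.png

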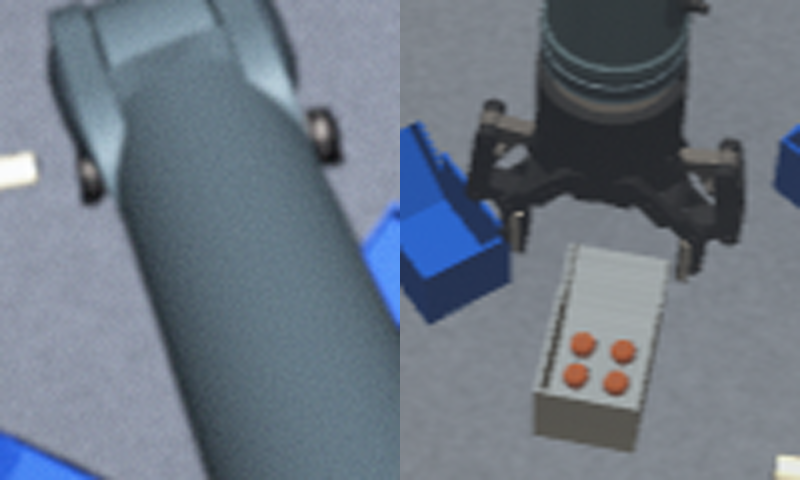

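The crop shows the jaws straddling the scoop, with four balls visible past the gripper and the blue scoop clear. I descend and grip.

```bash
python3 -m creep '[[[-2,2,40],[0,0,0],1],[[-2,2,80],[0,0,0],1],[[-2,2,105],[0,0,0],1],[[-2,2,114],[0,0,0],1],[[-2,2,114],[0,0,0],1]]' 50
python3 -m creep '[[[0,0,0],[0,0,0],0.5],[[0,0,0],[0,0,0],0.5],[[0,0,0],[0,0,0],0.5],[[0,0,0],[0,0,0],0.5],[[0,0,0],[0,0,0],0.5]]' 50
```

```text
time: 2.22
position: [0.468, 0.1991, 0.0207]
orientation: [-0.3, 3.127, 0.001]
force: [-0.2, 0.3, 0.4]
width: 0.0852
finger_force: 0.0
time: 2.85
position: [0.4698, 0.1982, 0.0221]
orientation: [-0.296, 3.125, 0.002]
force: [-1.6, -0.5, 7.0]
width: 0.0611
finger_force: 56.0
```

```bash
python3 -m creep '[[[0,0,-10],[0,0,0],0.5],[[0,0,-30],[0,0,0],0.5],[[0,0,-60],[0,0,0],0.5],[[0,0,-100],[0,0,0],0.5],[[0,0,-140],[0,0,0],0.5]]' 50
python3 -m creep '[[[0,0,-40],[0,0,0],0.5],[[0,0,-80],[0,0,0],0.5],[[0,0,-110],[0,0,0],0.5],[[0,0,-130],[0,0,0],0.5],[[0,0,-130],[0,0,0],0.5]]'
python3 - <<'E'
from h import *
s=env.get_state();print(s['q'])
t=img('top','t2.png')['color'];c=img('scene','s2.png')['color']
r=lambda a,k:cv2.resize(a,None,fx=k,fy=k,interpolation=cv2.INTER_CUBIC)
cv2.imwrite('pics/c4.png',np.hstack([r(t[180:330,220:350],3),r(c[100:250,250:380],3)])[:,:,::-1])
c=np.array([.586,-.325])
# target pour: scoop x yaw psi; TCP such that lip at c+0.02*a
psi=np.radians(-35);a=np.array([np.cos(psi),np.sin(psi)])
for th in (0,70):
    t=np.radians(th);f=lambda x,z:np.array([x*np.cos(t)-z*np.sin(t),x*np.sin(t)+z*np.cos(t)])
    lip=f(-82,9);tcp=f(0,-6)
    lz=.136+.015 if th else .27
    h=(.020+(tcp-lip)[0]/1000);print(th,'TCP',c+a*h,lz+(tcp-lip)[1]/1000)
E
```

```text
time: 3.48
position: [0.4671, 0.1971, 0.1612]
orientation: [0.296, -3.126, 0.001]
force: [-0.4, 0.9, -2.5]
width: 0.0613
finger_force: 55.0
time: 4.1
position: [0.4687, 0.1978, 0.2919]
orientation: [-0.296, 3.125, 0.003]
force: [0.3, 0.2, -2.5]
width: 0.0611
finger_force: 55.2
[-0.727491    0.0609684   0.25855347  1.88305288 -0.01738102  1.19637091
  1.29668186]
0 TCP [ 0.66955351 -0.3835048 ] 0.255
70 TCP [ 0.63690296 -0.36064264] 0.22292449275455944
```

View pics/c4.png

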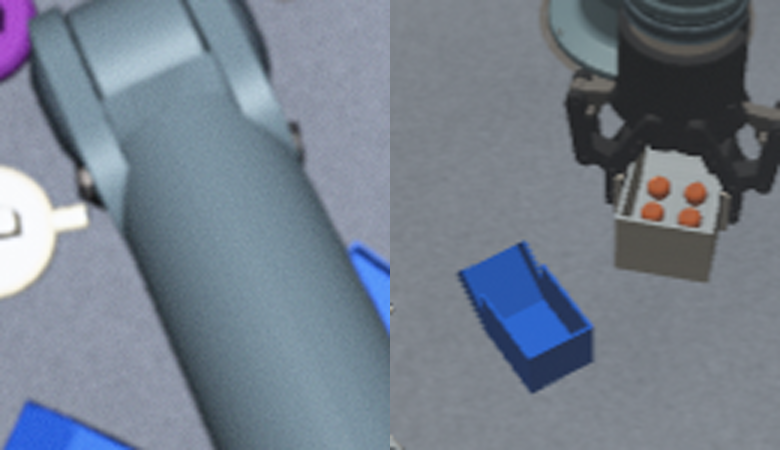

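The scoop is held level at z≈0.29 with its balls in, and the 2.5 N load matches. I carry it over the closed canister to the far side of the open one, turning so the tilt runs sideways to the arm.

```bash
python3 -m creep '[[[-1,-20,0],[0,0,0.04],0.5],[[-4,-60,0],[0,0,0.13],0.5],[[-7,-110,0],[0,0,0.23],0.5],[[-11,-160,0],[0,0,0.34],0.5],[[-14,-211,0],[0,0,0.442],0.5]]' | head -2
python3 -m creep '[[[-21,-37,0],[0,0,0.09],0.5],[[-41,-74,0],[0,0,0.18],0.5],[[-62,-111,0],[0,0,0.27],0.5],[[-82,-148,0],[0,0,0.355],0.5],[[-103,-185,0],[0,0,0.442],0.5]]' |head -3
python3 -m creep '[[[-40,-29,0],[0,0,0.1],0.5],[[-85,-61,0],[0,0,0.22],0.5],[[-125,-90,5],[0,0,0.33],0.5],[[-155,-111,10],[0,0,0.41],0.5],[[-170,-122,15],[0,0,0.442],0.5]]'
python3 - <<'E'
from h import *
s=env.get_state();print(s['q'],Ro.from_rotvec(s['orientation']).as_matrix().round(3))
print(to_tool(np.array([.629,-.4175,.255])-s['position']))
E
```

```text
time: 4.82
position: [0.5209, -0.0104, 0.2892]
time: 5.45
position: [0.5737, -0.2147, 0.2891]
orientation: [-1.077, -2.949, 0.002]
time: 6.08
position: [0.625, -0.4183, 0.2733]
orientation: [-1.698, -2.64, 0.005]
force: [-1.5, -0.6, -1.6]
width: 0.0615
finger_force: 55.1
[ 0.08957493  0.65246603  0.72791238  1.29199036 -0.4226234   1.35417101
  1.23110006] [[-0.415  0.91  -0.004]
 [ 0.91   0.415 -0.001]
 [ 0.001 -0.004 -1.   ]]
[-0.99123828  4.04057866 18.31128003]
```

```bash
python3 -m creep '[[[-2,1,6],[0,-0.105,0],0.5],[[-2,2,21],[0,-0.209,0],0.5],[[-1,3,34],[0,-0.314,0],0.5],[[0,4,47],[0,-0.419,0],0.5],[[3,4,54],[0,-0.524,0],0.5]]'
cat > lip.py <<'E'
from h import *
s=env.get_state();R=Ro.from_rotvec(s['orientation']).as_matrix();p=np.array([.082,0,-.014])
a=np.array([.423,-.906,0]);l=s['position']+R@p
tgt=np.array([.586,-.325,.151])+.02*a
print('q',s['q'].round(2),'tcp',s['position'].round(4),'lip',l.round(4),'tilt',np.degrees(np.arccos(-R[2,2])),'lip err world',(tgt-l).round(4))
th0=np.arccos(-R[2,2])
for th in (40,50,60,70,76):
    Rr=Ro.from_rotvec([0,-(np.radians(th)-th0),0]).as_matrix()
    print(th,round(np.radians(th)-th0,3),((R.T@(tgt-l)+p-Rr@p)*1000).round(1))
E
python3 lip.py
python3 - <<'E'
from h import *
t=img('top','t3.png')['color'];c=img('scene','s3.png')['color']
r=lambda a,k:cv2.resize(a,None,fx=k,fy=k,interpolation=cv2.INTER_CUBIC)
cv2.imwrite('pics/c5.png',np.hstack([r(t[130:280,440:590],2.6),r(c[60:260,40:240],1.95)])[:,:,::-1])
E
```

```text
time: 6.7
position: [0.6288, -0.4084, 0.2196]
orientation: [1.439, 2.255, -0.386]
force: [0.5, 0.1, -3.1]
width: 0.0616
finger_force: 55.0
q [-0.33  0.55  0.93  1.76 -0.18  0.62  0.99] tcp [ 0.6288 -0.4084  0.2196] lip [ 0.5959 -0.3377  0.1908] tilt 29.979653304773098 lip err world [-0.0015 -0.0054 -0.0398]
40 0.175 [15.  -3.6 22.1]
50 0.349 [16.3 -3.6  7.7]
60 0.524 [20.1 -3.6 -6.3]
70 0.698 [ 26.3  -3.6 -19.4]
76 0.803 [ 31.1  -3.6 -26.7]
```

View pics/c5.png

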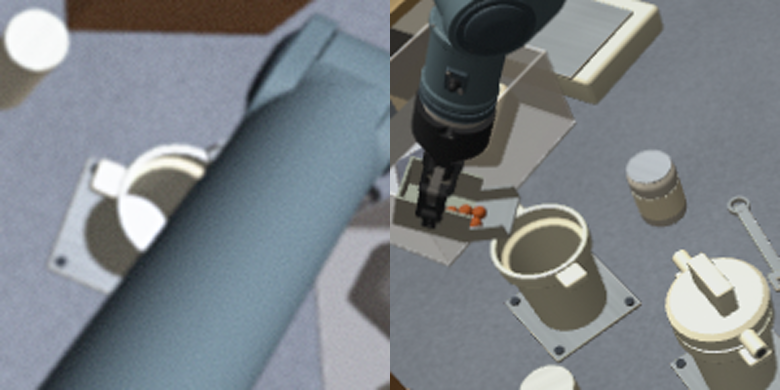

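The lip is over the mouth at 30° of tilt, with the balls resting at the ramp foot. I pour stepwise, watching the joint ranges.

```bash
python3 -m creep '[[[8,-2,14],[0,-0.09,0],0.5],[[14,-4,20],[0,-0.175,0],0.5],[[15,-4,15],[0,-0.262,0],0.5],[[16,-4,8],[0,-0.349,0],0.5],[[18,-4,1],[0,-0.436,0],0.5]]'
python3 lip.py
```

```text
time: 7.42
position: [0.6208, -0.3981, 0.2123]
orientation: [1.214, 1.899, -0.632]
force: [0.1, -0.4, -2.8]
width: 0.061
finger_force: 55.1
q [-0.72  0.83  1.26  2.03 -0.12  0.13  0.68] tcp [ 0.6208 -0.3981  0.2123] lip [ 0.5963 -0.3451  0.1531] tilt 55.05677617585889 lip err world [-0.0019  0.0019 -0.0021]
40 -0.263 [ 9.6 -0.9 19.9]
50 -0.088 [ 4.7 -0.9  6.3]
60 0.086 [ 2.3 -0.9 -8. ]
70 0.261 [  2.3  -0.9 -22.5]
76 0.366 [  3.6  -0.9 -31.2]
```

```bash
python3 -m creep '[[[0,0,0],[0,0,0],0.5],[[0,0,0],[0,0,0],0.5],[[0,0,0],[0,0,0],0.5],[[0,0,0],[0,0,0],0.5],[[0,0,0],[0,0,0],0.5]]'
python3 - <<'E'
from h import *
c=img('scene','s4.png')['color']
m=cv2.cvtColor(c,cv2.COLOR_RGB2HSV);m=((m[...,0]<14)&(m[...,1]>110)&(m[...,2]>60)).astype(np.uint8);m[:,:40]=0;m[:,240:]=0;m[:100]=0;m[260:]=0
n,l,st,ce=cv2.connectedComponentsWithStats(m)
print([(ce[i].round(),st[i,4]) for i in range(1,n)])
cv2.imwrite('pics/c6.png',cv2.resize(c[110:260,40:190],None,fx=4,fy=4,interpolation=2)[:,:,::-1])
E
```

```text
time: 8.05
position: [0.6199, -0.3985, 0.2119]
orientation: [1.215, 1.9, -0.631]
force: [-0.0, -0.4, -2.5]
width: 0.0612
finger_force: 55.3
[]
```

View pics/c6.png

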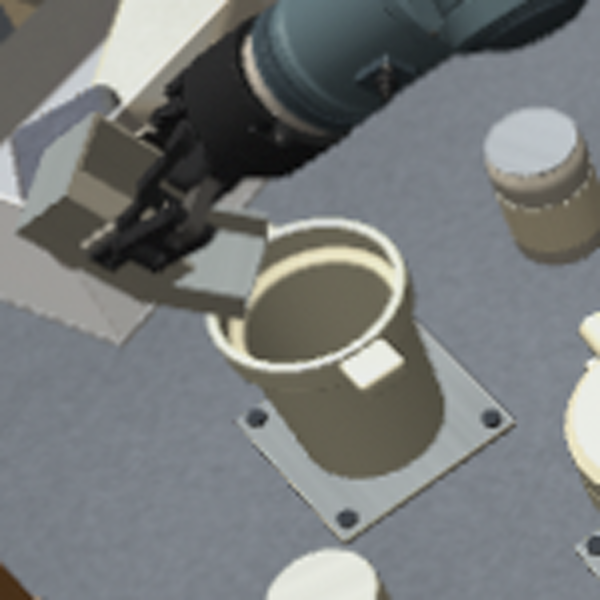

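```bash
python3 -m creep '[[[2,-1,-8],[0,-0.086,0],0.5],[[2,-1,-15],[0,-0.172,0],0.5],[[2,-1,-15],[0,-0.172,0],0.5]]'
python3 lip.py; python3 - <<'E'
from h import *
f=[]
for i in range(6): img('scene');f.append(env.get_state()['force'])
print(np.mean(f,0),np.std(f,0))
E
```

```text
time: 8.48
position: [0.6146, -0.3863, 0.2135]
orientation: [1.152, 1.8, -0.698]
force: [0.3, -0.9, -1.7]
width: 0.0611
finger_force: 55.2
q [-0.82  1.02  1.35  2.09 -0.71  0.06  1.12] tcp [ 0.6146 -0.3863  0.2135] lip [ 0.5932 -0.3402  0.1477] tilt 61.993253301263984 lip err world [ 0.0013 -0.0029  0.0033]
40 -0.384 [ 6.8 -0.  30.9]
50 -0.209 [ 0.3 -0.  18. ]
60 -0.035 [-3.9 -0.   4.1]
70 0.14 [ -5.6  -0.  -10.3]
76 0.244 [ -5.4  -0.  -19. ]
[-0.05503377  0.15470758 -1.88683865] [0.37633171 0.47381563 0.69641328]
```

```bash
python3 - <<'E'
from h import *
f=[]
for i in range(24): img('scene');f.append(env.get_state()['force'])
print(np.mean(f,0),np.std(f,0)/5,env.get_state()['time'])
E
```

```text
[ 0.03414833  0.17218975 -1.74012522] [0.09937092 0.10460501 0.08608858] 9.975
```

```bash
python3 -m creep '[[[-10,0,3],[0,-0.0,0],0.5],[[-17,0,0],[0,0.09,0],0.5],[[-25,0,2],[0,0.209,0],0.5],[[-28,0,6],[0,0.3,0],0.5],[[-28,0,12],[0,0.384,0],0.5]]'
python3 lip.py; python3 - <<'E'
from h import *
s=env.get_state();R=Ro.from_rotvec(s['orientation']).as_matrix()
p=np.array([.082,0,-.014]);th=np.arccos(-R[2,2])
for k in (10,20,30,th*57.2958):
    Rr=Ro.from_rotvec([0,np.radians(k),0]).as_matrix();print(np.radians(k),((R.T@[0,0,.11*k/th/57.3]+p-Rr@p)*1000).round(1))
E
```

```text
time: 10.6
position: [0.6239, -0.4105, 0.2355]
orientation: [1.359, 2.111, -0.496]
force: [0.2, -0.3, -2.4]
width: 0.0612
finger_force: 55.2
q [-0.61  0.76  1.31  1.87 -0.59  0.5   1.26] tcp [ 0.6239 -0.4105  0.2355] lip [ 0.5942 -0.3452  0.1935] tilt 40.00778990113425 lip err world [ 0.0003  0.002  -0.0425]
40 -0.0 [28.7  1.2 31.4]
50 0.174 [27.5  1.2 17. ]
60 0.349 [28.8  1.2  2.5]
70 0.523 [ 32.6   1.2 -11.4]
76 0.628 [ 36.1   1.2 -19.4]
0.17453292519943295 [-14.  -0.  -7.]
0.3490658503988659 [-25.6  -0.1 -14.9]
0.5235987755982988 [-35.   -0.1 -24.1]
0.6982679098964237 [-42.5  -0.2 -34.8]
```

```bash
python3 -m creep '[[[-14,0,-7],[0,0.174,0],0.5],[[-26,0,-15],[0,0.349,0],0.5],[[-35,0,-24],[0,0.524,0],0.5],[[-43,0,-35],[0,0.698,0],0.5],[[-43,0,-35],[0,0.698,0],0.5]]'
python3 lip.py|head -1; python3 - <<'E'
from h import *
s=env.get_state();print(Ro.from_rotvec(s['orientation']).as_matrix().round(3))
c=img('scene','s5.png')['color'];t=img('top','t5.png')['color']
for n,im in(('s',c),('t',t)):
  m=cv2.cvtColor(im,cv2.COLOR_RGB2HSV);m=((m[...,0]<12)&(m[...,1]>130)&(m[...,2]>80)).astype(np.uint8)
  k,l,st,ce=cv2.connectedComponentsWithStats(m);print(n,[(ce[i].round().tolist(),int(st[i,4])) for i in range(1,k) if 4<st[i,4]<150])
E
```

```text
time: 11.22
position: [0.6258, -0.4266, 0.2903]
orientation: [1.708, 2.631, -0.014]
force: [-0.7, -1.8, -1.8]
width: 0.0614
finger_force: 55.2
q [-0.04  0.76  1.04  1.27 -0.64  1.44  1.36] tcp [ 0.6258 -0.4266  0.2903] lip [ 0.5924 -0.3516  0.3035] tilt 0.5833784536451359 lip err world [ 0.002   0.0085 -0.1525]
[[-0.407  0.913 -0.001]
 [ 0.913  0.407 -0.01 ]
 [-0.009 -0.005 -1.   ]]
s []
t []
```

```bash
python3 -m creep '[[[30,5,0],[0,0,-0.06],0.5],[[75,13,0],[0,0,-0.16],0.5],[[120,21,0],[0,0,-0.25],0.5],[[165,29,0],[0,0,-0.35],0.5],[[211,37,0],[0,0,-0.443],0.5]]' | head -2
python3 -m creep '[[[35,25,0],[0,0,-0.09],0.5],[[70,50,0],[0,0,-0.18],0.5],[[105,75,0],[0,0,-0.27],0.5],[[140,100,0],[0,0,-0.355],0.5],[[175,124,0],[0,0,-0.443],0.5]]' |head -3
python3 -m creep '[[[25,45,0],[0,0,-0.1],0.5],[[55,98,0],[0,0,-0.22],0.5],[[80,142,0],[0,0,-0.33],0.5],[[98,175,0],[0,0,-0.41],0.5],[[105,187,0],[0,0,-0.443],0.5]]'
python3 - <<'E'
from h import *
s=env.get_state();print(s['q'],Ro.from_rotvec(s['orientation']).as_matrix().round(3))
print(to_tool(np.array([.468,.197,.29])-s['position']))
c=img('scene','s6.png')['color']
m=cv2.cvtColor(c,cv2.COLOR_RGB2HSV);m=((m[...,0]<14)&(m[...,1]>110)&(m[...,2]>60)).astype(np.uint8);m[:,:300]=0;m[:,380:]=0;m[:80]=0;m[260:]=0
k,l,st,ce=cv2.connectedComponentsWithStats(m);print([(ce[i].round().tolist(),int(st[i,4])) for i in range(1,k)])
cv2.imwrite('pics/c7.png',cv2.resize(c[100:250,250:400],None,fx=4,fy=4,interpolation=2)[:,:,::-1])
E
```

```text
time: 11.95
position: [0.574, -0.2064, 0.2857]
time: 12.58
position: [0.5187, 0.0005, 0.2853]
orientation: [-0.39, -3.113, 0.002]
time: 13.2
position: [0.4648, 0.2075, 0.2861]
orientation: [0.304, -3.123, 0.003]
force: [0.7, -0.2, -2.0]
width: 0.0611
finger_force: 55.1
[-1.35978447  0.07975473  0.91354935  1.90708491 -0.06757761  1.19100316
  1.34221108] [[-0.981 -0.193 -0.004]
 [-0.193  0.981 -0.002]
 [ 0.004 -0.001 -1.   ]]
[ -1.14280956 -10.96509764  -3.93824573]
[]
```

View pics/c7.png

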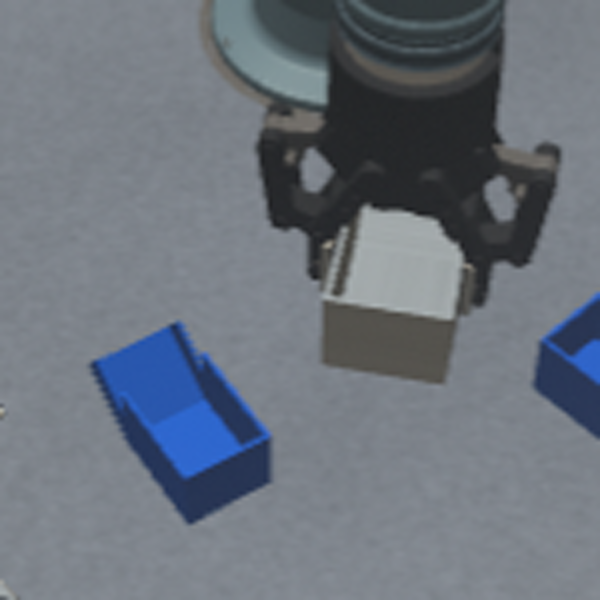

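The pan is empty. I set the scoop down at its old place.

```bash
python3 -m creep '[[[-1,-5,40],[0,0,0],0.5],[[-1,-10,95],[0,0,0],0.5],[[-1,-11,150],[0,0,0],0.5],[[-1,-11,200],[0,0,0],0.5],[[-1,-11,230],[0,0,0],0.5]]' | head -2
python3 -m creep '[[[0,0,14],[0,0,0],0.5],[[0,0,24],[0,0,0],0.5],[[0,0,30],[0,0,0],0.5],[[0,0,33],[0,0,0],0.5],[[0,0,33],[0,0,0],0.5]]'
python3 - <<'E'
from h import *
f=[]
for i in range(6): img('scene');s=env.get_state();f.append(np.r_[s['position'],s['force'],s['orientation']])
print(np.mean(f,0).round(4))
E
```

```text
time: 13.88
position: [0.4686, 0.1895, 0.0547]
time: 14.5
position: [0.4693, 0.1934, 0.0246]
orientation: [0.292, -3.126, 0.001]
force: [-0.3, -0.2, -2.2]
width: 0.0609
finger_force: 55.1
[ 4.6920e-01  1.9340e-01  2.4600e-02 -4.1910e-01  2.9000e-02 -1.4020e+00
  2.9180e-01 -3.1256e+00  1.5000e-03]
```

```bash
python3 -m creep '[[[0,0,1],[0,0,0],0.5],[[0,0,2],[0,0,0],0.5],[[0,0,2.5],[0,0,0],0.5],[[0,0,2.5],[0,0,0],0.5]]'
python3 -m creep '[[[0,0,0.5],[0,0,0],0.5],[[0,0,1],[0,0,0],0.5],[[0,0,1],[0,0,0],0.5]]'
```

```text
time: 15.3
position: [0.4689, 0.1931, 0.0223]
orientation: [0.291, -3.124, 0.001]
force: [-2.3, -1.0, 6.8]
width: 0.0613
finger_force: 56.2
time: 15.68
position: [0.4688, 0.1931, 0.0222]
orientation: [0.291, -3.123, -0.0]
force: [-6.4, -1.6, 14.2]
width: 0.0613
finger_force: 57.2
```

```bash
python3 -m creep '[[[0,0,-1.5],[0,0,0],0.6],[[0,0,-1.5],[0,0,0],0.9],[[0,0,-1.5],[0,0,0],1],[[0,0,-1.5],[0,0,0],1],[[0,0,-1.5],[0,0,0],1]]'
python3 -m creep '[[[0,0,-20],[0,0,0],1],[[0,0,-60],[0,0,0],1],[[0,0,-110],[0,0,0],1],[[0,0,-160],[0,0,0],1],[[0,0,-180],[0,0,0],1]]'
python3 - <<'E'
from h import *
s=env.get_state();print(s['q'],Ro.from_rotvec(s['orientation']).as_matrix().round(3))
for n,xy in (('head hi',(.470,.400,.18)),):print(n,to_tool(np.array(xy)-s['position']))
E
```

```text
time: 16.3
position: [0.4689, 0.193, 0.022]
orientation: [0.291, -3.125, 0.003]
force: [-0.7, -0.2, 0.8]
width: 0.0856
finger_force: 0.0
time: 16.92
position: [0.4716, 0.1936, 0.2063]
orientation: [-0.289, 3.126, 0.004]
force: [0.2, 0.1, -0.6]
width: 0.0852
finger_force: 0.0
[-1.31659442  0.21153486  0.94976677  1.99993423 -0.20344087  1.02413843
  1.48432722] [[-0.983 -0.184  0.002]
 [-0.184  0.983  0.003]
 [-0.002  0.002 -1.   ]]
head hi [-36.29024221 203.14853099  26.87069614]
```

```bash
python3 - <<'E'
from h import *
d=img('top');s=img('scene')
T=cv2.imread('pics/top0.png');S=cv2.imread('pics/scene0.png')
c5=lambda u,v:((u-2)/5+170,(v-2)/5+225)
print('rib top',onz(d,c5(216,152),.068))
for nm,im,cam,box,z in(('top',T,d,(175,255,230,290),.028),('scene',S,s,(375,465,240,305),.028)):
    m=np.zeros(im.shape[:2],np.uint8);x0,x1,y0,y1=box
    m[y0:y1,x0:x1]=(im[y0:y1,x0:x1].min(2)>150)|0
    m=cv2.morphologyEx(m,cv2.MORPH_CLOSE,np.ones((9,9)))
    ct=max(cv2.findContours(m,0,1)[0],key=cv2.contourArea)
    W=np.array([onz(cam,p[0],.018)[:2] for p in ct])
    c=(W.max(0)+W.min(0))/2
    for _ in range(8):
        r=np.hypot(*(W-c).T);g=W[abs(r-.058)<.006]
        A=np.c_[2*g,np.ones(len(g))];sol=np.linalg.lstsq(A,(g**2).sum(1),rcond=None)[0];c=sol[:2]
    rad=np.sqrt(sol[2]+c@c);r=np.hypot(*(W-c).T);f=W[r>.07]-c
    u,sv,v=np.linalg.svd(f.T@f);ang=np.degrees(np.arctan2(u[1,0],u[0,0]))%180
    print(nm,'c',c,'rad',rad,'port ang',ang,'max r',r.max(),len(g))
E
python3 -m creep '[[[-5,30,0],[0,0,0.18],1],[[-12,75,0],[0,0,0.36],1],[[-22,130,5],[0,0,0.54],1],[[-32,180,10],[0,0,0.72],1],[[-36,203,15],[0,0,0.9],1]]'
python3 -m creep '[[[0,0,5],[0,0,0.18],1],[[0,0,10],[0,0,0.36],1],[[0,0,10],[0,0,0.54],1],[[0,0,10],[0,0,0.667],1],[[0,0,10],[0,0,0.667],1]]'
python3 -c "
from h import *
s=env.get_state();print(s['q'],Ro.from_rotvec(s['orientation']).as_matrix().round(3))"
```

```text
rib top [0.46830303 0.39508023 0.068     ]
top c [0.4707117  0.39956651] rad 0.05994694440697942 port ang 102.41071669237668 max r 0.08948769627523688 113
scene c [0.46515459 0.4010082 ] rad 0.057361926484018555 port ang 101.43179842042706 max r 0.08668451404248374 124
time: 17.65
position: [0.4653, 0.4034, 0.185]
orientation: [-1.098, -2.94, 0.006]
force: [0.4, 0.0, -0.3]
width: 0.0855
finger_force: 0.0
time: 18.27
position: [0.4666, 0.3989, 0.1756]
orientation: [-1.999, -2.423, 0.009]
force: [0.8, 0.4, 0.1]
width: 0.0855
finger_force: 0.0
[-1.59125944  0.64309088  1.11952945  1.77838133 -0.63386121  1.14138629
 -0.07348233] [[-0.19   0.982 -0.004]
 [ 0.982  0.19  -0.004]
 [-0.003 -0.005 -1.   ]]
```

```bash
python3 -m creep '[[[0,1,40],[0,0,0.01],1],[[1,1.5,90],[0,0,0.01],1],[[1,1.5,120],[0,0,0.01],1],[[1,1.5,131],[0,0,0.01],1],[[1,1.5,131],[0,0,0.01],1]]' 70
python3 -m creep '[[[0,0,0],[0,0,0],0.5],[[0,0,0],[0,0,0],0.3],[[0,0,0],[0,0,0],0.1],[[0,0,0],[0,0,0],0.1],[[0,0,0],[0,0,0],0.1]]' 70
python3 -m creep '[[[0,0,0],[0,0,0],0.1],[[0,0,0],[0,0,0],0.1]]'
```

```text
time: 18.9
position: [0.468, 0.4002, 0.0455]
orientation: [-2.012, -2.412, 0.007]
force: [0.4, 0.7, 0.5]
width: 0.0853
finger_force: 0.0
time: 19.52
position: [0.4689, 0.4012, 0.0467]
orientation: [-2.012, -2.411, 0.002]
force: [-0.7, 0.5, 3.9]
width: 0.0211
finger_force: 69.3
time: 19.77
position: [0.4689, 0.4011, 0.0467]
orientation: [-2.012, -2.411, 0.002]
force: [0.2, 0.1, 6.0]
width: 0.0207
finger_force: 69.4
```

```bash
python3 -m creep '[[[0,0,-8],[0,0,0],0.1],[[0,0,-25],[0,0,0],0.1],[[0,0,-60],[0,0,0],0.1],[[0,0,-105],[0,0,0],0.1],[[0,0,-150],[0,0,0],0.1]]' | grep -E 'pos|force|width'
python3 -m creep '[[[0,0,-45],[0,0,0],0.1],[[0,0,-85],[0,0,0],0.1],[[0,0,-115],[0,0,0],0.1],[[0,0,-130],[0,0,0],0.1],[[0,0,-130],[0,0,0],0.1]]'
python3 - <<'E'
from h import *
s=env.get_state();R=Ro.from_rotvec(s['orientation']).as_matrix();print(s['q'],R.round(3))
print(to_tool(np.array([.586,-.326,s['position'][2]])-s['position']), np.degrees(np.arctan2(R[1,1],R[0,1])))
E
```

```text
position: [0.4681, 0.4002, 0.1972]
force: [-0.2, 1.5, -1.6]
width: 0.0209
finger_force: 68.5
time: 21.02
position: [0.4693, 0.4009, 0.3265]
orientation: [-2.013, -2.411, 0.003]
force: [-0.2, -0.1, -3.5]
width: 0.0207
finger_force: 68.6
[-1.67472504  0.51594561  1.25928631  1.61295162 -0.49867559  1.3844127
 -0.17711307] [[-0.179  0.984 -0.002]
 [ 0.984  0.179 -0.001]
 [-0.    -0.002 -1.   ]]
[-7.36033899e+02 -1.49077830e+01  2.36821610e-01] 10.28345731583382
```

```bash
python3 -m creep '[[[-15,0,0],[0,0,0.01],0.1],[[-50,-1,0],[0,0,0.035],0.1],[[-92,-2,0],[0,0,0.07],0.1],[[-138,-3,0],[0,0,0.105],0.1],[[-184,-4,0],[0,0,0.138],0.1]]' | grep -E 'pos'
python3 -m creep '[[[-37,4,0],[0,0,0.028],0.1],[[-73,9,0],[0,0,0.055],0.1],[[-110,13,0],[0,0,0.083],0.1],[[-146,17,0],[0,0,0.11],0.1],[[-183,22,0],[0,0,0.138],0.1]]' | grep -E 'pos'
python3 -m creep '[[[-36,9,0],[0,0,0.028],0.1],[[-71,19,0],[0,0,0.055],0.1],[[-107,28,0],[0,0,0.083],0.1],[[-142,37,0],[0,0,0.11],0.1],[[-178,47,0],[0,0,0.138],0.1]]' | grep -E 'pos'
python3 -m creep '[[[-40,17,0],[0,0,0.03],0.1],[[-85,35,0],[0,0,0.07],0.1],[[-125,52,0],[0,0,0.1],0.1],[[-155,64,0],[0,0,0.125],0.1],[[-170,71,0],[0,0,0.138],0.1]]'
cat > e.py <<'E'
from h import *
s=env.get_state();R=Ro.from_rotvec(s['orientation']).as_matrix();print(s['q'],R.round(3))
print(to_tool(np.array([.586,-.3255,.1985])-s['position']), np.degrees(np.arctan2(R[1,1],R[0,1])))
E
python3 e.py
```

```text
position: [0.497, 0.2161, 0.3242]
position: [0.5269, 0.0358, 0.3254]
position: [0.5566, -0.1456, 0.3255]
time: 23.52
position: [0.585, -0.3293, 0.3255]
orientation: [-2.597, -1.765, 0.01]
force: [0.0, -1.3, -1.6]
width: 0.0208
finger_force: 68.6
[-0.30332446  0.59930628  1.14644475  1.47082084 -0.54066217  1.42343562
  0.47936823] [[ 0.368  0.93  -0.006]
 [ 0.93  -0.368 -0.002]
 [-0.004 -0.004 -1.   ]]
[4.43819827e+00 6.76969220e-02 1.26947844e+02] -21.5885279320384
```

```bash
python3 -m creep '[[[1,0,20],[0,0,0],0.1],[[2,0,45],[0,0,0],0.1],[[3,0,65],[0,0,0],0.1],[[3,0,80],[0,0,0],0.1],[[3,0,85],[0,0,0],0.1]]' | grep -E 'pos'
python3 -m creep '[[[0,0,10],[0,0,0],0.1],[[0,0,19],[0,0,0],0.1],[[0,0,26],[0,0,0],0.1],[[0,0,30],[0,0,0],0.1],[[0,0,30],[0,0,0],0.1]]' | grep -E 'pos|force'
python3 e.py; python3 - <<'E'
from h import *
c=img('scene','s7.png')['color'];t=img('top','t7.png')['color']
r=lambda a,k:cv2.resize(a,None,fx=k,fy=k,interpolation=cv2.INTER_CUBIC)
cv2.imwrite('pics/c8.png',np.hstack([r(c[110:260,60:190],4)[:, :],r(t[160:260,440:560],2)[:600] if 0 else cv2.copyMakeBorder(r(t[150:270,450:570],2.2),0,336,0,0,0)])[:,:,::-1][:600,:800])
E
```

```text
position: [0.5874, -0.3224, 0.2401]
position: [0.5875, -0.3235, 0.2114]
force: [-0.0, 0.2, -1.9]
finger_force: 68.7
[-0.28419134  0.68247247  1.07053099  1.60268141 -0.6217197   1.23843734
  0.53147461] [[ 0.364  0.932 -0.003]
 [ 0.932 -0.364 -0.002]
 [-0.003 -0.003 -1.   ]]
[-2.39671586 -0.64507921 12.92301444] -21.327417357796907
```

View pics/c8.png

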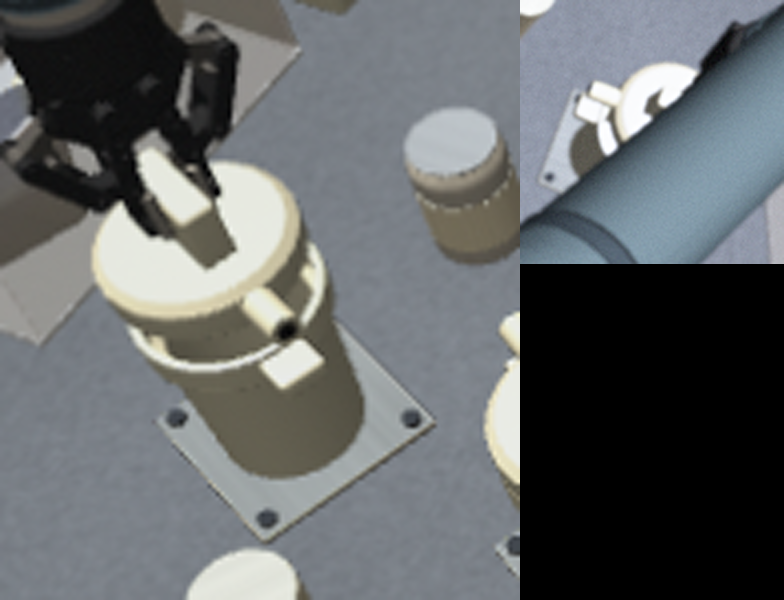

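```bash
python3 - <<'E'
from h import *
s=img('scene');p=env.get_state()['position']
def ext(c,z,r=.058):
    a=np.linspace(0,6.283,181);P=proj(s,np.c_[c[0]+r*np.cos(a),c[1]+r*np.sin(a),0*a+z]);P=(P-[60,110])*4+1.5
    return 'L%.0f R%.0f T%.0f B%.0f'%(P[:,0].min(),P[:,0].max(),P[:,1].min(),P[:,1].max())
print('head top pred',ext(p,p[2]-.0467+.028),'meas L92 R305 T160')
print('head bottom pred',ext(p,p[2]-.0467))
print('rim pred',ext((.586,-.3255),.136),'meas L131? R328 B372; earlier s0: L127 R328 T217 B373')
u=lambda a,b:((a-1.5)/4+60,(b-1.5)/4+110)
q=onz(s,u(287,330),p[2]-.0467+.014);print('port end',q,q[:2]-p[:2],np.hypot(*(q-p)[:2]),np.degrees(np.arctan2(*(q-p)[1::-1])))
q=onz(s,u(302,373),.133);c=np.array([.586,-.3255]);print('lug end',q,np.hypot(*(q[:2]-c)),np.degrees(np.arctan2(*(q[:2]-c)[::-1])))
import cv2
im=cv2.cvtColor(s['color'],cv2.COLOR_RGB2GRAY)
up=cv2.resize(im[110:260,60:190],None,fx=4,fy=4,interpolation=2)
for col in (150,160,170,180,190,200): print(col,up[330:385:3,col].tolist())
print(up[240,290:325:2].tolist(), up[240,80:110:2].tolist())
E
```

```text
head top pred L83 R292 T156 B313 meas L92 R305 T160
head bottom pred L103 R307 T189 B344
rim pred L122 R322 T219 B372 meas L131? R328 B372; earlier s0: L127 R328 T217 B373
port end [ 0.61716832 -0.24112094  0.17944282] [0.02935591 0.08267273] 0.08772998204242373 70.45077340849261
lug end [ 0.61519712 -0.24979584  0.133     ] 0.08113933517732898 68.90967130007185
150 [95, 101, 131, 153, 165, 198, 223, 234, 219, 168, 121, 104, 115, 123, 128, 130, 129, 127, 128]
160 [93, 89, 142, 192, 206, 211, 218, 224, 230, 234, 213, 158, 105, 96, 99, 111, 121, 129, 130]
170 [94, 94, 91, 83, 76, 74, 78, 87, 118, 195, 233, 222, 177, 123, 99, 95, 96, 96, 113]
180 [94, 93, 94, 90, 83, 81, 80, 81, 80, 71, 156, 232, 225, 163, 115, 95, 97, 97, 98]
190 [94, 93, 93, 90, 85, 83, 83, 82, 81, 78, 97, 166, 229, 209, 149, 103, 96, 97, 97]
200 [93, 92, 90, 88, 87, 86, 86, 85, 84, 81, 93, 161, 230, 209, 149, 103, 97, 98, 97]
[186, 181, 152, 109, 74, 70, 83, 101, 125, 147, 153, 136, 121, 123, 128, 128, 128, 128] [150, 149, 149, 149, 147, 154, 166, 189, 211, 229, 231, 230, 230, 230, 230]
```

The head is level, its port at crop (287,330) stands over the lug at (302,373), and it sits about 4 mm off towards +y. I correct that and come down to a 15 mm gap.

```bash
python3 -m creep '[[[-2,0,4],[0,0,0],0.1],[[-4,0,8],[0,0,0],0.1],[[-4.5,0,11],[0,0,0],0.1],[[-4.5,0,13],[0,0,0],0.1],[[-4.5,0,13],[0,0,0],0.1]]'
python3 -m creep '[[[0,0,0],[0,0,0],0.1],[[0,0,0],[0,0,0],0.1],[[0,0,0],[0,0,0],0.1]]'
python3 - <<'E'
from h import *
P=[]
s=img('scene','s8.png')
p=env.get_state()['position'];print(p)
def ext(c,z,r=.058):
    a=np.linspace(0,6.283,181);P=proj(s,np.c_[c[0]+r*np.cos(a),c[1]+r*np.sin(a),0*a+z]);P=(P-[60,110])*4+1.5
    return 'L%.0f R%.0f T%.0f B%.0f'%(P[:,0].min(),P[:,0].max(),P[:,1].min(),P[:,1].max())
print('head top pred',ext(p,p[2]-.0467+.028),'bottom',ext(p,p[2]-.0467))
im=cv2.cvtColor(s['color'],cv2.COLOR_RGB2GRAY);up=cv2.resize(im[110:260,60:190],None,fx=4,fy=4,interpolation=2)
for v in (235,250,265): print(v,'L',up[v,70:120:3].tolist(),'R',up[v,280:335:3].tolist())
hs=cv2.cvtColor(s['color'],cv2.COLOR_RGB2HSV)
for u in (200,220,): print(u,up[290:385:4,u].tolist())
g=cv2.imread('pics/scene0.png');d=cv2.absdiff(g,s['color'][:,:,::-1].copy()).max(2)
for n,(u,v) in dict(jar=(175,155),bottle=(275,315),tumbler=(323,338),can=(128,270),spanner=(232,185),cart=(127,270),lid=(325,300),cc=(210,235)).items():print(n,int((d[v-20:v+20,u-20:u+20]>40).sum()),end=' ')
E
```

```text
time: 25.55
position: [0.5859, -0.3276, 0.1984]
orientation: [-2.593, -1.772, 0.006]
force: [-0.1, -0.1, -1.7]
width: 0.0209
finger_force: 68.7
time: 25.92
position: [0.586, -0.3278, 0.1989]
orientation: [-2.594, -1.772, 0.005]
force: [0.3, -0.1, -2.0]
width: 0.0209
finger_force: 68.7
[ 0.58598513 -0.32777483  0.1988093 ]
head top pred L89 R296 T168 B323 bottom L108 R310 T200 B354
235 L [152, 150, 149, 149, 150, 150, 149, 149, 150, 150, 149, 161, 190, 223, 232, 230, 230] R [232, 229, 217, 194, 190, 189, 170, 130, 97, 99, 122, 127, 126, 124, 125, 127, 129, 129, 129]
250 L [150, 149, 149, 149, 149, 150, 150, 149, 151, 158, 199, 230, 231, 230, 230, 230, 231] R [227, 210, 191, 191, 191, 175, 138, 85, 66, 106, 176, 220, 193, 145, 126, 127, 128, 129, 129]
265 L [150, 150, 150, 150, 150, 149, 148, 150, 166, 202, 220, 227, 231, 230, 230, 230, 231] R [190, 192, 186, 169, 124, 87, 79, 78, 80, 90, 118, 172, 223, 231, 189, 129, 121, 129, 127]
200 [232, 231, 231, 231, 230, 221, 209, 208, 202, 133, 95, 94, 94, 93, 91, 82, 84, 86, 130, 229, 190, 112, 97, 99]
220 [231, 232, 231, 225, 208, 203, 202, 172, 110, 91, 93, 93, 91, 89, 82, 90, 90, 97, 170, 228, 166, 104, 96, 97]
jar 0 bottle 0 tumbler 0 can 0 spanner 0 cart 0 lid 0 cc 0
```

```bash
python3 - <<'E'
from h import *
a=cv2.imread('pics/scene0.png');b=cv2.imread('pics/s8.png')
d=cv2.absdiff(a,b).max(2)[200:270,315:365];print((d>40).sum());ys,xs=np.where(d>40);print(xs.min()+315,xs.max()+315,ys.min()+200,ys.max()+200)
for v in (225,240,255):print(a[v,318:362:3].mean(1).astype(int).tolist(),b[v,318:362:3].mean(1).astype(int).tolist())
s=env.get_state();print(s['time'],np.abs(s['qd']).max())
E
```

```text
226
324 354 223 262
[126, 130, 127, 128, 120, 162, 162, 165, 164, 162, 161, 162, 162, 129, 128] [127, 131, 129, 142, 109, 163, 163, 164, 165, 164, 161, 162, 117, 130, 128]
[132, 130, 134, 72, 164, 148, 163, 163, 163, 74, 134, 145, 133, 135, 132] [133, 132, 150, 125, 166, 167, 165, 164, 164, 164, 163, 98, 133, 135, 133]
[134, 130, 82, 80, 82, 81, 81, 81, 82, 82, 81, 136, 131, 130, 131] [135, 121, 82, 82, 82, 82, 82, 82, 82, 82, 98, 136, 131, 131, 131]
25.975 0.002258346684936243
```

The scoop stands upright within a few pixels of its old place and is empty. The bystanders show no change in the image, and the head is held still over the rim. I hand the job in.

```bash
python3 -c "
from plant import env
print(env.close_job())"
```

```text
the job is handed in; nothing more can be done
None
```

The job is handed in at about 26 s: the scoop is emptied into the canister (judged by its weight and no balls seen elsewhere, as the canister floor is out of view) and stands upright, released; the white head is held still and level about 16 mm above the rim, centred to about 1 mm, its ports along the lugs to about 1.5°; the bystanders are unmoved.

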